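Close the back of a deep picture frame and hold it shut

ROBOT

A 6-joint arm with a two-finger parallel gripper is mounted at the origin on the work surface. World frame = base frame: x ahead of the robot, y to its left, z up, the work surface at z = 0. Lengths are in mm, angles in rad, forces in N, time in s.
With the tool pointing down it reaches from about 350 to 975 mm from the base axis. Payload 7.1 kg.
Tool frame: the origin (TCP) lies between the finger pads; the fingertips stand 14 mm ahead of it and the grasp point (between the pads) lies 5 mm behind it; z points along the fingers, y is the direction in which the jaws open and shut (so a half turn about z gives the same grasp; the last joint's range is limited). The gripper opens to 88 mm and grips with 3 to 60 N. Pads are 20 mm wide; open, the fingers measure 115 mm over their backs; the gripper's body (75 mm by 178 mm) begins 61 mm behind the grasp point.
Start: joints at [1.188, 0.423, 1.63, -0, 1.089, -0.019], TCP at [222.36, 584.09, 236.675] pointing down, gripper open.
Joint ranges: [-3, 3], [-0.9, 2.11], [0.09, 2.58], [-1.31, 4.45], [0.11, 2.69], [-2.54, 2.54]. Speed limits (rad/s): [2.39, 2.39, 3.01, 3.14, 3.14, 3.14].

INTERFACE

Orientations are given as a rotation vector (axis times angle).
In Python, from workcell import get_obs, get_image, calibration, close_job, regions_of, place_of gives the robot as it stands.
- The arm moves only by the tool move_arm, never from a script. Its argument "deltas" is a list of rows, each a list of 5 numbers: the closure in counts, from 0 (fully open) to 255 (shut), then the shift along the tool's x, y, z in m, then the turn about the tool's z in rad. In form: [[grip, x, y, z, roll], ...]. A call has 1 to 5 rows; each row is the pose to reach, as a shift and turn from the pose commanded when the call began, along the tool's axes at that moment; what a row does not reach only later rows make up. A row lasts 1/12 s, in which the tool goes at most 41.7 mm and 7.16 degrees, less where a joint would pass 70% of its speed; a pose out of reach is approached as far as the arm can. A call with a gripper value outside its range is refused whole. The fingers move at their own pace and stop on an object; the grip force is fixed at half the most. Time passes only in rows, so rows that repeat a pose let the fingers close. It gives the time, the measured TCP pose, the force and the opening at its end, in the units of the state.
- get_obs(): the state, without advancing time (a new reading comes with each control period).
- get_image(name): name is "scene" or "top" or "wrist"; returns the picture (480x640x3 uint8, blue, green, red); there is no depth.
- calibration(name): a dict with "intrinsics" (3x3 intrinsics, pixels), "distortion" ([k1, k2, p1, p2, k3] as OpenCV has them; the pictures are not rectified), "world_to_cam" (4x4, takes a point from world to camera coordinates); the wrist camera has in their place "hand_eye" (4x4, takes a point from camera to tool coordinates, whose origin is the TCP and whose axes are the flange's). Camera axes: x right, y down, z forward; pixel columns grow to the right and rows downward; lengths in mm; the calibration is good to about 2 mm. A picture is of the moment at which its call begins: read the wrist's pose just before it. calibration takes no time and is no camera call.
- close_job(): hands the job in, once; it reports no verdict.
Trained networks look in the newest picture that a camera, given by its name, has taken for a name from the list of things; names that differ only in an ending like _2 or _b are one class to them, and where a whole thing is asked for, a point or a joint stands for the part that bears it (a point fixed in the world has none). Each returns a list of dicts, best first, with "conf" (0 to 1); they miss things now and then, are a little off and sometimes report something else, mostly with a low value. They report only what shows in the picture. A call takes as long as a camera call.
- regions_of(camera, name): "region" (480x640 bool, what is visible of it).
- place_of(camera, name): "location" ([x, y, z] in mm, in world coordinates, good to about 4 mm: a listed point, or the origin of a listed thing).
The state is a dict: "t": time; "qpos": joint angles; "qvel": joint speeds; "joint_torque": joint torques, N m; "ee_pos": TCP position; "orientation": TCP orientation; "ft_force": force on the tool from outside, world axes, zero at the start; "moment": the same for the moment, N m; "width": finger opening in mm.
Only numpy, scipy, OpenCV 4.12 (cv2) and the standard library are available. Lean on these libraries where they do the work, as an engineer would, in place of code of your own. Each camera call takes 0.05 s, during which the arm holds its last target.

TASK

The deep picture frame lies face down on the console table and its sprung back board stands ajar. Turn both steel quarter-turn fasteners on the board until each wing is in line with its two guide marks (parallel to the board's hinge), then press the board down flush into the frame and finish while still holding it pressed down there, as it springs up again when let go. Leave the tools, tape, tin and dish round the frame where they are.

Things in the scene. Friction and masses are not known exactly. Their poses are not given: they have to be found in the camera images.
- frame: wooden picture frame lying face down, 260 x 320 mm (x, y), 50 high, rails 30 wide, fixed; origin at the centre of its underside, on the table. x points from the board's free edge (robot's side) to its hinge, y along the hinge. Under the board are steel catches with a slot along y for each fastener's cross bar; unless both are aligned the bars stop the board about half closed
- panel (a joint): opening angle of the plywood back board (192 x 254 mm, 6 thick), rad: 0 = flush (upper face level with the frame's back, 50 mm above the table), 0.12 = ajar, where it starts and a spring keeps it, free edge 23 mm high. Hinge line along the frame's y at x = +98 mm, 44 mm up. Pressing at the free edge takes about 1 N to start, 6 N to close, then a firm stop
- press_point (a point): free spot on the board's upper face, midway between the fasteners, 165 mm from the hinge line, 29 mm from the free edge; x towards the hinge, y along it, z square out of the board. It moves with the board: when flush it is at x = -67, y = 0 mm in the frame, 50 mm above the table
- fastener_left (a joint): angle of the left (+y of the frame) fastener about its axis (square to the board, 150 mm from the hinge line, 75 mm to +y of the middle), rad, anticlockwise from above. 0, and again half a turn away: wing parallel to the hinge, in line with its two dark guide marks = aligned. Starts 0.6 to 1.5 off; turns either way (-3.05 to 3.05), no stop at 0, friction about 0.04 N m, stays where left
- fastener_right (a joint): angle of the right (-y of the frame) fastener about its axis (square to the board, 150 mm from the hinge line, 75 mm to -y of the middle), rad, anticlockwise from above. 0, and again half a turn away: wing parallel to the hinge, in line with its two dark guide marks = aligned. Starts 0.6 to 1.5 off; turns either way (-3.05 to 3.05), no stop at 0, friction about 0.04 N m, stays where left
- fastener_left_wing (a point): middle of the top of the left fastener's flat upright steel wing (32 mm long, 10 thick, 25 tall, on a round foot 30 across, 4 thick), 29 mm above the board's upper face. y along the wing, x across its thickness (pinch it so), z up its axis, tipped with the board. A thin black groove runs along the wing's top
- fastener_right_wing (a point): middle of the top of the right fastener's flat upright steel wing (32 mm long, 10 thick, 25 tall, on a round foot 30 across, 4 thick), 29 mm above the board's upper face. y along the wing, x across its thickness (pinch it so), z up its axis, tipped with the board. A thin black groove runs along the wing's top
- screwdriver: screwdriver, 190 mm long, lying left of the frame (+y); bystander, leave it
- tape_roll: paper tape roll, 84 mm across, 24 mm high, lying flat right of the frame (-y); bystander, leave it
- hammer: hammer, 240 mm long, lying beyond the frame (+x); bystander, leave it
- wax_tin: round steel tin, 60 mm across, 40 mm high, right of the frame, near its corner; bystander, leave it
- pin_dish: white ceramic dish, 80 mm across, 28 mm high, near the frame's front left corner; bystander, leave it

How it is judged (in metres and radians):
On the way, in this order (a step that is already met when the one before it is completed fails the run):
1. both fasteners turned into line with their slots (angle between the y axis of each of fastener_left_wing, fastener_right_wing and the y axis of press_point, either way round below 0.2 rad), for 0.1 s.
2. board pressed flush into the frame (all of step 1 and value of joint panel below 0.015 rad and contact force between any of the fingers, the arm and panel above 2 N), for 0.2 s.
At the end, for the whole second after the job is handed in: Both fastener wings within 0.2 rad of the line parallel to the hinge, the board within 0.015 rad of flush (under 3 mm at its free edge), and the robot still pressing on it with more than 2 N, through the last second (all of step 2); the arm keeps its last pose, push and grip.
It fails at once if screwdriver pushed more than 30 mm away (distance of screwdriver from where it was at the start of the episode above 0.03 m).
It fails at once if tape_roll pushed more than 30 mm away (distance of tape_roll from where it was at the start of the episode above 0.03 m).
It fails at once if hammer pushed more than 30 mm away (distance of hammer from where it was at the start of the episode above 0.03 m).
It fails at once if wax_tin pushed more than 30 mm away (distance of wax_tin from where it was at the start of the episode above 0.03 m).
It fails at once if pin_dish pushed more than 30 mm away (distance of pin_dish from where it was at the start of the episode above 0.03 m).
It also fails if it takes over 48 s, if anything falls off the work surface, if the arm or the gripper's body presses on something with over 40 N, if the wrist force passes 120 N, or if a joint passes its speed limit or range.

## Working session

There is one attempt and no reset: what is moved stays moved. The work goes in short steps, Python scripts to look and compute and a tool call to move; the robot and the scene stay as the last step left them, time stands still between calls to the robot, and variables do not carry over. Pictures are saved under pics/ and viewed, and the job is handed in when it is done.

Besides the shell and the picture viewer there is one more tool, called after "Call:" by a JSON object that holds its "method" and its "body". move_arm: Moves the arm, as the interface text tells. Its arguments: {"type":"object","properties":{"deltas":{"type":"array","items":{"type":"array","items":{"type":"number"}}}},"required":["deltas"]}

```bash
ls; mkdir -p pics; python3 - <<'E'
from workcell import *
import cv2
o=get_obs(); print(o)
for c in ("top","scene"):
    im=get_image(c); cv2.imwrite(f"pics/{c}0.png",im)
    for n in ("fastener_left_wing","fastener_right_wing","press_point","frame"):
        print(c,n,[(r["conf"],r["location"]) for r in place_of(c,n)][:3])
for c in ("top","scene","wrist"): print(c,calibration(c))
E
```

```text
pics
{'t': 0.0, 'qpos': array([ 1.18800129e+00,  4.23808677e-01,  1.63067199e+00,  8.86206991e-06,
        1.08861839e+00, -1.90385643e-02]), 'qvel': array([ 4.75197032e-04,  9.84216705e-04,  1.11450780e-03,  9.57152248e-04,
       -5.03917873e-04, -1.87009685e-05]), 'joint_torque': array([ 9.28307441e-05, -5.44616747e+01, -2.73678178e+01,  6.45308825e-02,
        2.25404813e-02, -1.10805875e-04]), 'ee_pos': array([222.16530891, 583.61363725, 235.92884893]), 'orientation': array([-5.68192752e-01, -3.08946903e+00,  2.31596359e-03]), 'ft_force': array([ 0.39447491,  0.18880542, -0.81579355]), 'moment': array([-0.00749024, -0.00877491,  0.00907594]), 'width': 87.5877315922422}
top fastener_left_wing [(0.74, [577.5, -29.7, 0.1]), (0.58, [512.0, 34.6, 100.4])]
top fastener_right_wing [(0.7, [778.1, -84.7, 0.6]), (0.56, [538.4, -117.2, 98.4])]
top press_point []
top frame [(0.77, [576.8, -29.3, -1.6])]
scene fastener_left_wing [(0.77, [513.6, 34.4, 98.4])]
scene fastener_right_wing [(0.68, [537.9, -114.3, 93.7])]
scene press_point [(0.67, [509.5, -46.0, 75.1])]
scene frame [(0.8, [572.1, -
[... 1168 characters left out ...]
   [ 0.00000000e+00,  0.00000000e+00,  0.00000000e+00,
         1.00000000e+00]])}
wrist {'intrinsics': array([[405.22489394,   0.        , 324.99473919],
       [  0.        , 405.22489394, 239.23498527],
       [  0.        ,   0.        ,   1.        ]]), 'distortion': array([-0.08958735,  0.        ,  0.        ,  0.        ,  0.        ]), 'hand_eye': array([[ 4.44315856e-04, -9.67565132e-01, -2.52621292e-01,
         6.78380266e+01],
       [ 9.99999397e-01,  6.83520113e-04, -8.59130433e-04,
        -1.14954032e+00],
       [ 1.00393638e-03, -2.52620758e-01,  9.67564853e-01,
        -1.47778841e+02],
       [ 0.00000000e+00,  0.00000000e+00,  0.00000000e+00,
         1.00000000e+00]])}
```

View pics/top0.png

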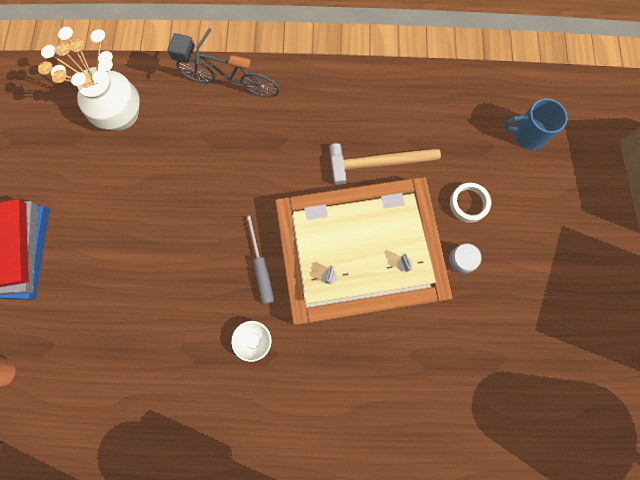

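View pics/scene0.png

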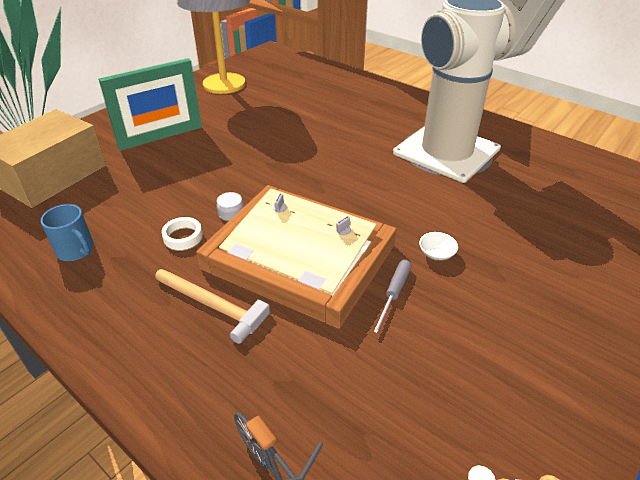

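```bash
python3 - <<'E'
import cv2
im=cv2.imread("pics/top0.png")
c=im[190:350,270:470]
cv2.imwrite("pics/topz.png",cv2.resize(c,None,fx=4,fy=3.75,interpolation=cv2.INTER_CUBIC)[:600])
E
```

```text
(no output)
```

View pics/topz.png

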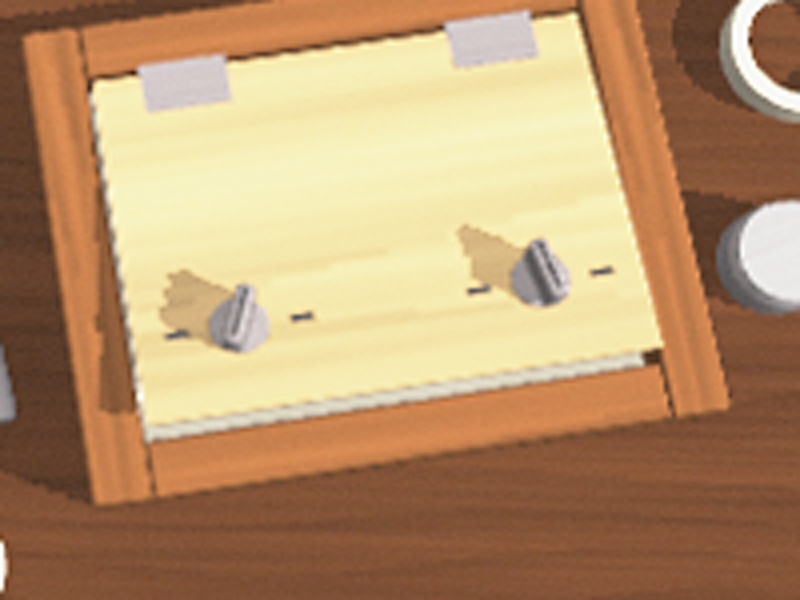

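```bash
cat > h.py <<'E'
import numpy as np, cv2
from scipy.spatial.transform import Rotation as Ro
from workcell import *
def state():
    o=get_obs(); return o,Ro.from_rotvec(o["orientation"]).as_matrix(),np.array(o["ee_pos"])
def yaw_y(R): return np.arctan2(R[1,1],R[0,1])
def delta(target,jaw=None):
    o,R,p=state()
    d=R.T@(np.array(target)-p)/1000
    r=0
    if jaw is not None:
        dy=(jaw-yaw_y(R)+np.pi/2)%np.pi-np.pi/2   # world ccw
        r=-dy
    print("t",o["t"],"p",p.round(1),"jaw",yaw_y(R).round(3),"q",np.round(o["qpos"],2),"F",np.round(o["ft_force"],1),"M",np.round(o["moment"],2),"w",round(o["width"],1))
    print("delta",d.round(4),"roll",round(r,3))
    return d,r
def camT(name):
    c=calibration(name); K=c["intrinsics"];D=np.array(c["distortion"])
    if name=="wrist":
        o,R,p=state(); T=np.eye(4);T[:3,:3]=R;T[:3,3]=p
        return K,D,np.linalg.inv(T@c["hand_eye"])
    return K,D,c["world_to_cam"]
def ray(cam,uv,n,p0):
    K,D,W=cam; uv=np.array(uv,float).reshape(-1,1,2)
    x=cv2.undistortPoints(uv,K,D).reshape(-1,2)
    d=np.c_[x,np.ones(len(x))]@W[:3,:3]; c=-W[:3,:3].T@W[:3,3]
    t=((np.array(p0)-c)@n)/(d@n)
    return c+d*t[:,None]
def proj(cam,X):
    K,D,W=cam
    return cv2.projectPoints(np.array(X,float).reshape(-1,1,3),cv2.Rodrigues(W[:3,:3])[0],W[:3,3],K,D)[0].reshape(-1,2)
E
python3 - <<'E'
from h import *
o,R,p=state(); print(R.round(3))
delta([520,-45,236])
E
```

```text
[[-0.935  0.356 -0.   ]
 [ 0.356  0.935 -0.   ]
 [-0.    -0.    -1.   ]]
t 0.5 p [222.4 584.  236.6] jaw 1.207 q [ 1.19  0.42  1.63 -0.    1.09 -0.02] F [ 0.8  1.7 -0.4] M [-0.06  0.02  0.02] w 87.8
delta [-0.502  -0.482   0.0007] roll 0
```

Call:
{"method": "move_arm", "body": {"deltas": [[60, -0.502, -0.482, 0, -0.5], [60, -0.502, -0.482, 0, -0.5], [60, -0.502, -0.482, 0, -0.5], [60, -0.502, -0.482, 0, -0.5], [60, -0.502, -0.482, 0, -0.5]]}}

```text
t: 0.92
ee_pos: [310.9, 396.6, 236.8]
orientation: [-0.225, 3.133, 0.001]
ft_force: [1.1, -0.2, 0.9]
width: 67.0
```

```bash
python3 -c "
from h import *
delta([520,-45,236],1.735)"
```

```text
t 0.9167 p [310.9 396.6 236.8] jaw 1.714 q [ 0.88  0.24  1.89 -0.    1.   -0.83] F [ 1.1 -0.2  0.9] M [-0.   -0.06  0.04] w 67.0
delta [-0.1439 -0.4669  0.0007] roll -0.021
```

Call:
{"method": "move_arm", "body": {"deltas": [[60, -0.14, -0.46, 0, 0], [60, -0.14, -0.46, 0, 0], [60, -0.14, -0.46, 0, 0], [60, -0.14, -0.46, 0, 0], [60, -0.14, -0.46, 0, 0]]}}

```text
t: 1.33
ee_pos: [398.1, 207.0, 237.0]
orientation: [-0.214, 3.133, 0.001]
ft_force: [0.5, 0.0, -0.4]
width: 67.1
```

```bash
python3 -c "
from h import *
delta([520,-45,236],1.735)"
```

```text
t 1.3333 p [398.1 207.  237. ] jaw 1.707 q [ 0.45  0.16  2.    0.    0.98 -1.25] F [ 0.5  0.  -0.4] M [ 0.   -0.02 -0.01] w 67.1
delta [-0.0864 -0.2662  0.001 ] roll -0.028
```

Call:
{"method": "move_arm", "body": {"deltas": [[60, -0.084, -0.262, 0, 0], [60, -0.084, -0.262, 0, 0], [60, -0.084, -0.262, 0, 0], [60, -0.084, -0.262, 0, 0], [60, -0.084, -0.262, 0, 0]]}}

```text
t: 1.75
ee_pos: [488.2, 18.8, 237.1]
orientation: [-0.213, 3.134, 0.0]
ft_force: [0.9, 1.2, -0.3]
width: 67.3
```

Call:
{"method": "move_arm", "body": {"deltas": [[60, -0.022, -0.07, 0, 0], [60, -0.022, -0.07, 0, 0], [60, -0.022, -0.07, 0, 0]]}}

```text
t: 2.0
ee_pos: [521.5, -50.1, 237.1]
orientation: [-0.207, 3.132, -0.003]
ft_force: [-0.0, 0.1, -0.2]
width: 66.9
```

```bash
python3 - <<'E'
from h import *
delta([520,-45,236],1.735)
im=get_image("wrist"); cv2.imwrite("pics/w1.png",im)
cam=camT("wrist"); np.save("w1cam.npy",cam[2])
for n in ("fastener_left_wing","fastener_right_wing","press_point","frame"):
    print(n,[(r["conf"],r["location"]) for r in place_of("wrist",n)][:3])
for n in ("fastener_left_wing","fastener_right_wing"):
  for r in regions_of("wrist",n)[:3]:
    m=r["region"]; ys,xs=np.nonzero(m); print(n,r["conf"],len(xs),xs.mean(),ys.mean(),xs.min(),xs.max(),ys.min(),ys.max())
E
```

```text
t 2.0 p [521.5 -50.1 237.1] jaw 1.703 q [-0.12  0.27  1.85 -0.    1.01 -1.82] F [-0.   0.1 -0.2] M [0.01 0.06 0.02] w 66.9
delta [0.0008 0.0053 0.0011] roll -0.032
fastener_left_wing []
fastener_right_wing [(0.96, [541.0, -114.2, 94.4])]
press_point [(0.86, [507.6, -44.4, 71.0])]
frame [(0.83, [571.1, -30.0, 0.4])]
fastener_left_wing 0.6 1352 431.12352071005915 224.75369822485206 412 451 203 251
fastener_right_wing 0.8 1239 243.01694915254237 235.23728813559322 225 262 215 262
```

View pics/w1.png

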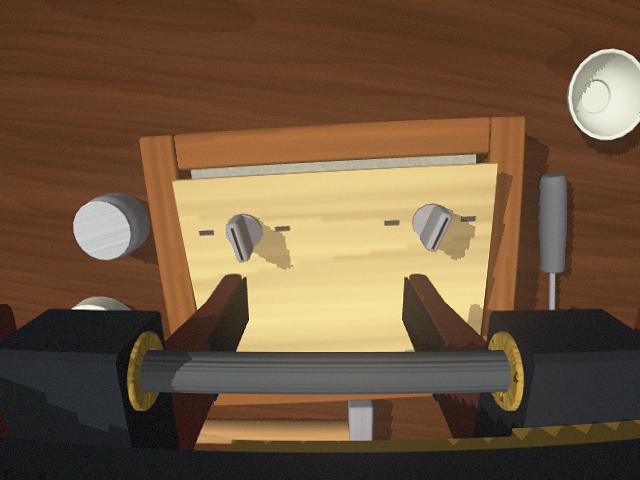

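```bash
python3 - <<'E'
import cv2
im=cv2.imread("pics/w1.png")
a=im[190:270,190:300];b=im[190:270,375:485]
cv2.imwrite("pics/w1z.png",cv2.vconcat([cv2.resize(x,None,fx=5,fy=3.75*0+3.75,interpolation=cv2.INTER_CUBIC) for x in(a,b)]))
E
```

```text
(no output)
```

View pics/w1z.png

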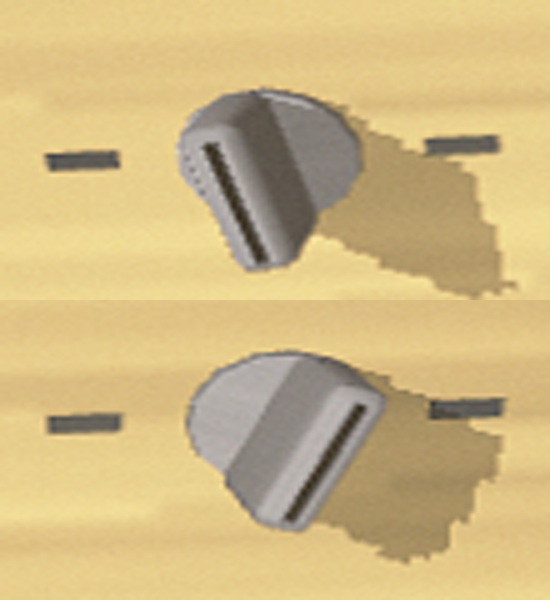

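```bash
python3 - <<'E'
from h import *
c=calibration("wrist"); cam=(c["intrinsics"],np.array(c["distortion"]),np.load("w1cam.npy"))
yaw=0.165
for it in range(3):
    fx=np.array([np.cos(yaw),np.sin(yaw),0]); fy=np.array([-np.sin(yaw),np.cos(yaw),0])
    # board normal: free edge (-x) up: tilt normal toward +x
    n=np.cos(.12)*np.array([0,0,1])+np.sin(.12)*fx
    mk=ray(cam,[(206.4,232.7),(282.4,228.7),(391.8,222.8),(468.4,218.8)],n,np.array([520,-45,68.5]))
    # height of fastener base: 50(upper) 150 from hinge at z44 -> upper face
    v=mk[-1]-mk[0]; yaw=np.arctan2(-v[0],v[1])
zb=44+150*np.sin(.12)+6*np.cos(.12); print("board z at fasteners",zb)
mk=ray(cam,[(206.4,232.7),(282.4,228.7),(391.8,222.8),(468.4,218.8)],n,np.array([*mk.mean(0)[:2],zb]))
print("yaw",yaw); print(mk.round(1))
fR,fL=mk[:2].mean(0),mk[2:].mean(0); print("feet",fR,fL,np.linalg.norm(fL-fR))
for nm,f,uv in(("R",fR,[(232,228.7),(242.6,259.9)]),("L",fL,[(447.6,218),(433,248.7)])):
    top=f+29*n
    g=ray(cam,uv,n,top); d=g[1]-g[0]
    ax=(d@fy, -(d@np.cross(fy,n)))
    tilt=np.arctan2(d@np.cross(fy,n)*-1*-1,d@fy)
    # angle of wing relative to fy, ccw from above: x' = board x axis
    bx=np.cross(fy,n); ang=np.arctan2(-(d@bx),d@fy)
    ang=(ang+np.pi/2)%np.pi-np.pi/2
    wd=np.arctan2(d[1],d[0])%np.pi
    print(nm,"expected top",top.round(1),"seen mid",g.mean(0).round(1),"len",np.linalg.norm(d).round(1),"ang",ang.round(3),"world dir",wd.round(3),"jaw dir",((wd+np.pi/2)%np.pi).round(3))
E
```

```text
board z at fasteners 67.9136829084611
yaw 0.1873976564155438
[[ 541.6 -143.9   67.9]
 [ 530.1  -82.9   67.9]
 [ 513.7    3.3   67.9]
 [ 502.1   64.4   67.9]]
feet [ 535.85662227 -113.41643512   67.90393606] [507.88513817  33.87961952  67.9091025 ] 149.92842178823113
R expected top [ 539.3 -112.8   96.7] seen mid [ 539.4 -112.6   96.7] len 25.6 ang -1.393 world dir 0.366 jaw dir 1.937
L expected top [511.3  34.5  96.7] seen mid [511.3  34.7  96.7] len 25.6 ang 1.181 world dir 2.937 jaw dir 1.366
```

```bash
python3 -c "
from h import *
delta([510.2,34.4,130],1.366)"
```

```text
t 2.35 p [518.5 -44.3 236.8] jaw 1.709 q [-0.11  0.27  1.86  0.    1.01 -1.82] F [ 0.9  0.3 -0.2] M [ 0.02 -0.02 -0.02] w 67.2
delta [-0.0027  0.0791  0.1068] roll 0.343
```

Call:
{"method": "move_arm", "body": {"deltas": [[120, -0.003, 0.079, 0.06, 0.343], [120, -0.003, 0.079, 0.06, 0.343], [120, -0.003, 0.079, 0.06, 0.343], [120, -0.003, 0.079, 0.06, 0.343], [120, -0.003, 0.079, 0.06, 0.343]]}}

```text
t: 2.77
ee_pos: [510.5, 34.4, 176.4]
orientation: [-0.315, -3.125, 0.001]
ft_force: [-0.4, -0.8, 0.2]
width: 46.6
```

```bash
python3 - <<'E'
from h import *
get_image("top")
delta([510.2,34.4,130],1.366)
cam=camT("wrist"); im=get_image("wrist"); np.save("w2cam.npy",cam[2])
delta([510.2,34.4,130],1.366)
cv2.imwrite("pics/w2.png",im)
print(proj(cam,[[511.3,34.7,96.7],[507.9,33.9,67.9]]))
E
```

```text
t 2.8167 p [511.3  33.7 177.2] jaw 1.369 q [ 0.04  0.34  1.92 -0.    0.88 -1.33] F [ 0.7 -0.2  0.5] M [ 0.   -0.02 -0.04] w 46.4
delta [0.0013 0.0004 0.0472] roll 0.003
t 2.8667 p [511.8  33.2 177.6] jaw 1.367 q [ 0.04  0.34  1.92 -0.    0.88 -1.33] F [-0.9 -0.6  0.2] M [ 0.06  0.01 -0.03] w 46.4
delta [0.0018 0.0009 0.0475] roll 0.001
[[329.14764943 252.77897589]
 [326.5368565  235.56638976]]
```

View pics/w2.png

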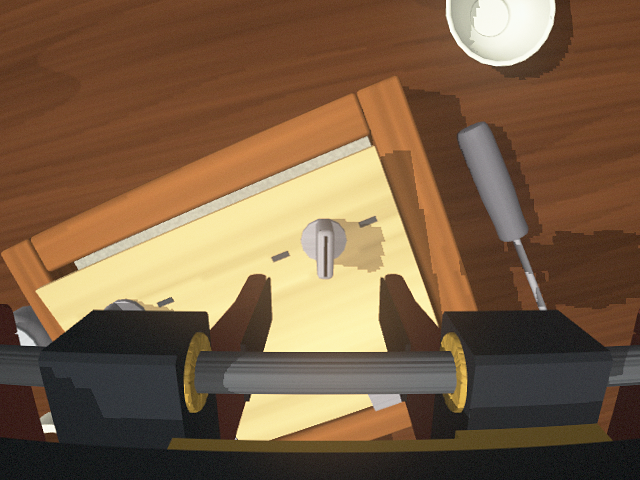

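```bash
python3 - <<'E'
from h import *
c=calibration("wrist"); cam=(c["intrinsics"],np.array(c["distortion"]),np.load("w2cam.npy"))
yaw=.187;fx=np.array([np.cos(yaw),np.sin(yaw),0]);n=np.array([0,0,np.cos(.12)])+np.sin(.12)*fx
im=cv2.imread("pics/w2.png"); cv2.imwrite("pics/w2z.png",cv2.resize(im[205:285,265:385],None,fx=6,fy=6,interpolation=cv2.INTER_CUBIC))
print(ray(cam,[(280,257),(368,222)],n,[508,33.5,67.9]).mean(0), ray(cam,[(325.5,237),(326,276),(325.5,254)],n,[511,34,96.7]))
m=ray(cam,[(280,257),(368,222)],n,[508,33.5,67.9]);v=m[1]-m[0];print(np.arctan2(-v[0],v[1]))
E
```

```text
[510.2987154   31.37281657  67.67534002] [[501.21329712  34.57216459  97.8466749 ]
 [525.67509975  29.88675716  95.05354239]
 [511.61629034  32.44908805  96.66175067]]
0.18868290153414596
```

View pics/w2z.png

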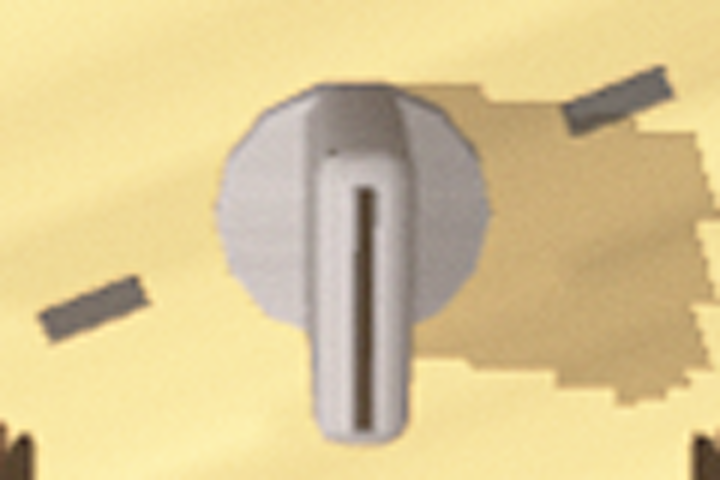

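```bash
python3 -c "
from h import *
delta([512.3,32.5,92],1.369)"
```

```text
t 2.8667 p [511.8  33.2 177.6] jaw 1.367 q [ 0.04  0.34  1.92 -0.    0.88 -1.33] F [-0.9 -0.6  0.2] M [ 0.06  0.01 -0.03] w 46.4
delta [-0.0005 -0.0006  0.0856] roll -0.002
```

Call:
{"method": "move_arm", "body": {"deltas": [[120, 0, -0.001, 0.04, 0], [120, 0, -0.001, 0.075, 0], [120, 0, -0.001, 0.0855, 0], [120, 0, -0.001, 0.0855, 0]]}}

```text
t: 3.2
ee_pos: [509.6, 31.5, 89.6]
orientation: [-0.324, -3.121, 0.001]
ft_force: [0.4, -1.2, -0.4]
width: 46.9
```

```bash
python3 - <<'E'
from h import *
cam=camT("wrist"); im=get_image("wrist")
delta([512.3,32.5,92],1.369)
cv2.imwrite("pics/w3.png",im)
E
```

```text
t 3.25 p [510.8  31.6  91.2] jaw 1.364 q [ 0.04  0.49  1.97 -0.    0.69 -1.33] F [ 0.5  0.1 -0.1] M [0.03 0.03 0.05] w 46.6
delta [-0.0013  0.0012 -0.0008] roll -0.005
```

View pics/w3.png

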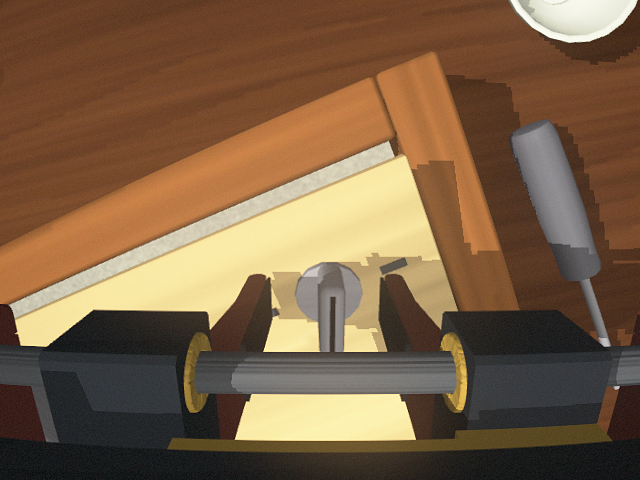

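Call:
{"method": "move_arm", "body": {"deltas": [[120, -0.001, 0.002, 0, 0], [255, -0.001, 0.002, 0, 0], [255, -0.001, 0.002, 0, 0], [255, -0.001, 0.002, 0, 0], [255, -0.001, 0.002, 0, 0]]}}

```text
t: 3.67
ee_pos: [512.8, 34.0, 92.1]
orientation: [0.324, 3.123, 0.0]
ft_force: [-0.2, 1.3, -0.0]
width: 23.4
```

```bash
python3 - <<'E'
from h import *
delta([512.3,32.5,92],0.188)
E
```

```text
t 3.6667 p [512.8  34.   92.1] jaw 1.364 q [ 0.04  0.49  1.96 -0.    0.69 -1.32] F [-0.2  1.3 -0. ] M [ 0.02 -0.    0.01] w 23.4
delta [ 0.0002 -0.0016  0.0001] roll 1.176
```

Call:
{"method": "move_arm", "body": {"deltas": [[255, 0, 0, 0, 0], [255, 0, 0, 0, 0], [255, 0, 0, 0, 0], [255, 0, 0, 0, 0]]}}

```text
t: 4.0
ee_pos: [512.2, 33.2, 91.2]
orientation: [-0.323, -3.125, 0.002]
ft_force: [-0.1, -5.0, 0.8]
width: 9.7
```

```bash
python3 - <<'E'
from h import *
delta([512.3,32.5,92],0.188)
E
```

```text
t 4.0 p [512.2  33.2  91.2] jaw 1.365 q [ 0.04  0.49  1.96 -0.    0.69 -1.32] F [-0.1 -5.   0.8] M [-1.26  0.09  0.01] w 9.7
delta [-0.0002 -0.0007 -0.0008] roll 1.177
```

Call:
{"method": "move_arm", "body": {"deltas": [[255, 0, -0.0007, 0, 0.12], [255, 0, -0.0007, 0, 0.24], [255, 0, -0.0007, 0, 0.36], [255, 0, -0.0007, 0, 0.48], [255, 0, -0.0007, 0, 0.6]]}}

```text
t: 4.42
ee_pos: [511.8, 32.7, 91.0]
orientation: [-1.24, -2.886, 0.002]
ft_force: [-0.2, -3.8, -0.8]
width: 10.7
```

```bash
python3 - <<'E'
from h import *
delta([512.2,32.9,91.5],0.188)
E
```

```text
t 4.4167 p [511.8  32.7  91. ] jaw 0.759 q [ 0.04  0.49  1.96 -0.    0.69 -0.72] F [-0.2 -3.8 -0.8] M [-1.13  0.2   0.1 ] w 10.7
delta [-0.0001  0.0004 -0.0005] roll 0.571
```

Call:
{"method": "move_arm", "body": {"deltas": [[255, 0, 0, 0, 0.12], [255, 0, 0, 0, 0.24], [255, 0, 0, 0, 0.36], [255, 0, 0, 0, 0.48], [255, 0, 0, 0, 0.575]]}}

```text
t: 4.83
ee_pos: [511.2, 32.7, 90.8]
orientation: [-2.008, -2.415, 0.004]
ft_force: [-0.2, -3.4, -2.3]
width: 11.0
```

```bash
python3 - <<'E'
from h import *
delta([512.2,32.9,91.5],0.188)
im=get_image("wrist");cv2.imwrite("pics/w4.png",im)
cv2.imwrite("pics/t4.png",cv2.resize(get_image("top")[190:340,270:470],None,fx=4,fy=4))
E
```

```text
t 4.8333 p [511.2  32.7  90.8] jaw 0.184 q [ 0.04  0.49  1.96 -0.    0.69 -0.14] F [-0.2 -3.4 -2.3] M [-1.06  0.58  0.13] w 11.0
delta [ 0.      0.001  -0.0007] roll -0.004
```

View pics/w4.png

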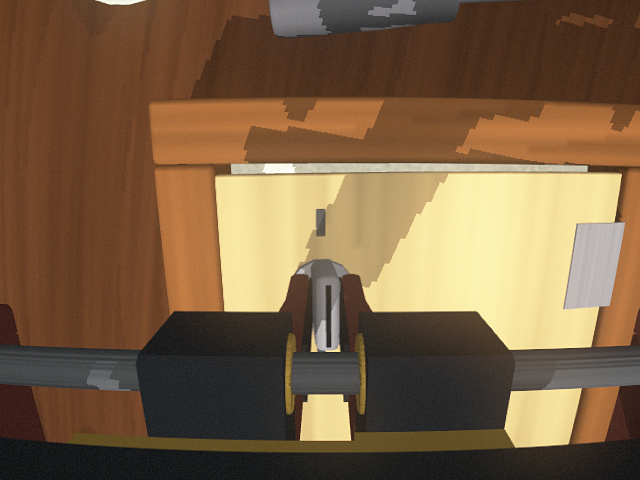

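Call:
{"method": "move_arm", "body": {"deltas": [[160, 0, 0, 0, 0], [160, 0, 0, 0, 0], [160, 0, 0, 0, 0], [150, 0, 0, -0.04, 0], [130, 0, 0, -0.075, 0]]}}

```text
t: 5.35
ee_pos: [511.0, 33.4, 165.5]
orientation: [-1.998, -2.42, 0.005]
ft_force: [0.8, 0.6, -0.3]
width: 39.2
```

```bash
python3 - <<'E'
from h import *
im=get_image("wrist");cv2.imwrite("pics/w5.png",im)
delta([541,-114,150],1.937-np.pi)
E
```

```text
t 5.4 p [515.5  33.7 172.8] jaw 0.19 q [ 0.04  0.35  1.92  0.    0.86 -0.15] F [1.9 0.6 3.7] M [ 0.01 -0.09 -0.04] w 41.4
delta [-0.1498 -0.0031  0.0229] roll 1.395
```

View pics/w5.png

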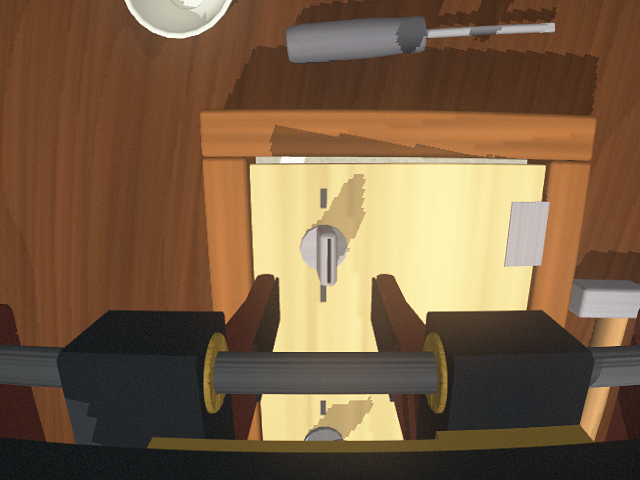

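Call:
{"method": "move_arm", "body": {"deltas": [[120, -0.15, -0.0035, 0.015, 0.62], [120, -0.15, -0.0035, 0.015, 0.62], [120, -0.15, -0.0035, 0.015, 0.62], [120, -0.15, -0.0035, 0.015, 0.62], [120, -0.15, -0.0035, 0.015, 0.62]]}}

```text
t: 5.82
ee_pos: [538.2, -118.9, 151.2]
orientation: [2.65, 1.683, 0.002]
ft_force: [-0.3, -0.1, -0.4]
width: 46.2
```

Call:
{"method": "move_arm", "body": {"deltas": [[120, 0, 0, 0, 0.62], [120, 0, 0, 0, 0.62], [120, 0, 0, 0, 0.62], [120, 0, 0, 0, 0.62], [120, 0, 0, 0, 0.62]]}}

```text
t: 6.23
ee_pos: [537.3, -114.6, 151.3]
orientation: [3.038, 0.8, 0.002]
ft_force: [0.6, -0.0, 0.5]
width: 46.5
```

```bash
python3 - <<'E'
from h import *
delta([540.2,-114.2,150],1.937-np.pi)
E
```

```text
t 6.2333 p [ 537.3 -114.6  151.3] jaw -1.056 q [-0.23  0.43  1.86  0.    0.85  0.82] F [ 0.6 -0.   0.5] M [ 0.    0.18 -0.05] w 46.5
delta [0.0027 0.001  0.0013] roll 0.148
```

Call:
{"method": "move_arm", "body": {"deltas": [[120, 0.002, 0, 0, 0.12], [120, 0.002, 0, 0, 0.15], [120, 0.002, 0, 0, 0.15], [120, 0.002, 0, 0, 0.15]]}}

```text
t: 6.57
ee_pos: [538.9, -113.6, 151.3]
orientation: [3.087, 0.581, 0.001]
ft_force: [-0.9, -0.7, 0.2]
width: 46.2
```

```bash
python3 - <<'E'
from h import *
cam=camT("wrist"); im=get_image("wrist"); cv2.imwrite("pics/w6.png",im)
d=delta([540.2,-114.2,92],1.937-np.pi)
print(proj(cam,[[541.2,-114,96.7]]))
E
```

```text
t 6.6167 p [ 538.8 -113.6  151.2] jaw -1.199 q [-0.23  0.43  1.86  0.    0.85  0.97] F [-0.2 -0.1 -0.2] M [ 0.    0.16 -0.02] w 46.3
delta [0.001  0.001  0.0592] roll 0.006
[[324.15619911 264.41276018]]
```

View pics/w6.png

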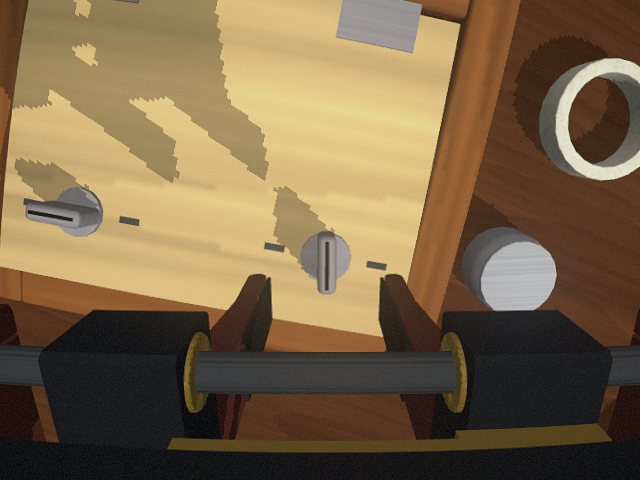

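Call:
{"method": "move_arm", "body": {"deltas": [[120, 0.0005, 0.0015, 0.03, 0.005], [120, 0.0005, 0.0015, 0.05, 0.005], [120, 0.0005, 0.0015, 0.059, 0.005], [120, 0.0005, 0.0015, 0.059, 0.005]]}}

```text
t: 6.95
ee_pos: [538.3, -114.5, 90.3]
orientation: [-3.088, -0.571, 0.006]
ft_force: [0.1, 0.7, -0.3]
width: 46.2
```

```bash
python3 - <<'E'
from h import *
im=get_image("wrist"); cv2.imwrite("pics/w7.png",im[200:400,200:460])
d=delta([540.2,-114.2,92],1.937-np.pi)
E
```

```text
t 7.0 p [ 539.1 -114.8   91.6] jaw -1.205 q [-0.23  0.53  1.88  0.    0.74  0.97] F [ 0.  -0.2  0.9] M [-0.06  0.11  0.  ] w 46.5
delta [ 0.0012 -0.0002 -0.0004] roll -0.001
```

View pics/w7.png

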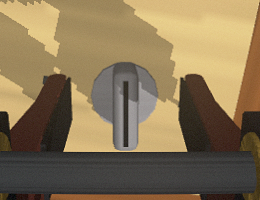

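Call:
{"method": "move_arm", "body": {"deltas": [[255, 0.001, 0, 0, 0], [255, 0.001, 0, 0, 0], [255, 0.001, 0, 0, 0], [255, 0.001, 0, 0, 0], [255, 0.001, 0, 0, 0]]}}

```text
t: 7.42
ee_pos: [541.0, -114.6, 92.8]
orientation: [3.089, 0.57, 0.002]
ft_force: [-0.0, -0.9, 0.4]
width: 16.3
```

Call:
{"method": "move_arm", "body": {"deltas": [[255, 0, 0, 0, 0], [255, 0, 0, 0, 0], [255, 0, 0, 0, 0]]}}

```text
t: 7.67
ee_pos: [540.3, -113.7, 92.2]
orientation: [-3.088, -0.569, 0.001]
ft_force: [0.7, 4.3, 1.6]
width: 9.6
```

```bash
python3 - <<'E'
from h import *
d=delta([540.2,-114.2,92],0.188)
E
```

```text
t 7.6667 p [ 540.3 -113.7   92.2] jaw -1.207 q [-0.23  0.53  1.88  0.    0.74  0.98] F [0.7 4.3 1.6] M [ 1.06  0.17 -0.04] w 9.6
delta [-0.0003  0.0004  0.0002] roll -1.395
```

Call:
{"method": "move_arm", "body": {"deltas": [[255, 0, -0.0004, 0, -0.12], [255, 0, -0.0004, 0, -0.24], [255, 0, -0.0004, 0, -0.36], [255, 0, -0.0004, 0, -0.48], [255, 0, -0.0004, 0, -0.6]]}}

```text
t: 8.08
ee_pos: [539.8, -113.2, 92.0]
orientation: [-2.777, -1.463, 0.001]
ft_force: [0.2, 5.2, -0.6]
width: 10.3
```

Call:
{"method": "move_arm", "body": {"deltas": [[255, 0, 0, 0, -0.12], [255, 0, 0, 0, -0.24], [255, 0, 0, 0, -0.36], [255, 0, 0, 0, -0.48], [255, 0, 0, 0, -0.6]]}}

```text
t: 8.5
ee_pos: [539.0, -113.4, 91.7]
orientation: [-2.22, -2.219, 0.002]
ft_force: [-2.5, 3.5, -1.0]
width: 10.4
```

```bash
python3 - <<'E'
from h import *
d=delta([540.2,-114.2,92],0.188)
E
```

```text
t 8.5 p [ 539.  -113.4   91.7] jaw -0.0 q [-0.23  0.53  1.88  0.    0.74 -0.23] F [-2.5  3.5 -1. ] M [ 0.71  0.74 -0.05] w 10.4
delta [-0.0008  0.0012 -0.0003] roll -0.188
```

Call:
{"method": "move_arm", "body": {"deltas": [[255, 0, 0, 0, -0.12], [255, 0, 0, 0, -0.19], [255, 0, 0, 0, -0.19]]}}

```text
t: 8.75
ee_pos: [538.9, -113.6, 91.5]
orientation: [-2.003, -2.416, 0.002]
ft_force: [-2.2, 3.5, -1.5]
width: 10.8
```

Call:
{"method": "move_arm", "body": {"deltas": [[160, 0, 0, 0, 0], [160, 0, 0, 0, 0], [160, 0, 0, 0, 0], [150, 0, 0, -0.04, 0], [130, 0, 0, -0.08, 0]]}}

```text
t: 9.17
ee_pos: [539.0, -114.1, 171.0]
orientation: [-2.007, -2.411, 0.004]
ft_force: [0.7, 0.3, -0.5]
width: 39.9
```

```bash
python3 - <<'E'
from h import *
im=get_image("wrist");cv2.imwrite("pics/w8.png",im)
d=delta([525,-40.5,160],0.188)
E
```

```text
t 9.2167 p [ 544.2 -115.2  180. ] jaw 0.183 q [-0.23  0.39  1.83 -0.    0.91 -0.41] F [ 1.1 -0.1  5.5] M [-0.09 -0.03  0.01] w 42.1
delta [ 0.077  -0.0055  0.0197] roll -0.005
```

View pics/w8.png

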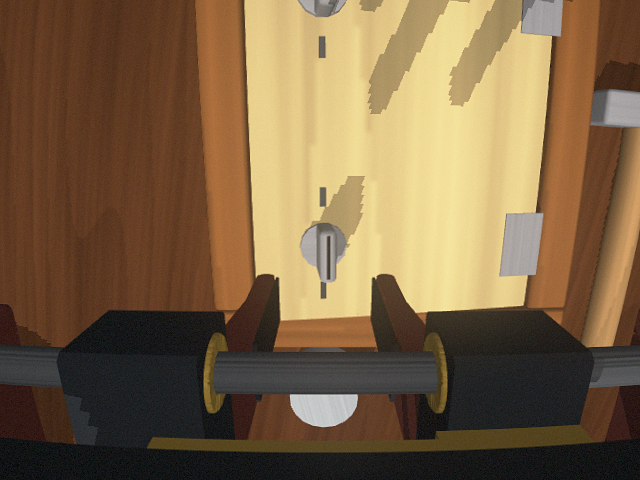

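```bash
python3 - <<'E'
from h import *
d=delta([507.3,-44.1,110],0.188)
E
```

```text
t 9.2167 p [ 544.2 -115.2  180. ] jaw 0.183 q [-0.23  0.39  1.83 -0.    0.91 -0.41] F [ 1.1 -0.1  5.5] M [-0.09 -0.03  0.01] w 42.1
delta [ 0.0769 -0.024   0.0695] roll -0.005
```

Call:
{"method": "move_arm", "body": {"deltas": [[255, 0.04, -0.01, 0, 0], [255, 0.075, -0.019, 0.01, 0], [255, 0.075, -0.019, 0.04, 0], [255, 0.075, -0.019, 0.05, 0], [255, 0.075, -0.019, 0.05, 0]]}}

```text
t: 9.63
ee_pos: [507.0, -43.8, 120.4]
orientation: [-2.006, -2.414, 0.003]
ft_force: [-1.0, 0.9, 1.3]
width: 13.3
```

Call:
{"method": "move_arm", "body": {"deltas": [[255, 0, 0, 0, 0], [255, 0, 0, 0, 0], [255, 0, 0, 0, 0], [255, 0, 0, 0, 0]]}}

```text
t: 9.97
ee_pos: [508.9, -44.5, 123.0]
orientation: [2.008, 2.414, 0.001]
ft_force: [0.3, 0.6, 0.5]
width: 0.8
```

```bash
python3 - <<'E'
from h import *
d=delta([507.3,-44.1,64],0.188)
im=get_image("wrist");cv2.imwrite("pics/w9.png",im)
E
```

```text
t 9.9667 p [508.9 -44.5 123. ] jaw 0.183 q [-0.11  0.43  1.96 -0.    0.75 -0.29] F [0.3 0.6 0.5] M [-0.04  0.07  0.04] w 0.8
delta [ 0.0008 -0.0016  0.059 ] roll -0.005
```

View pics/w9.png

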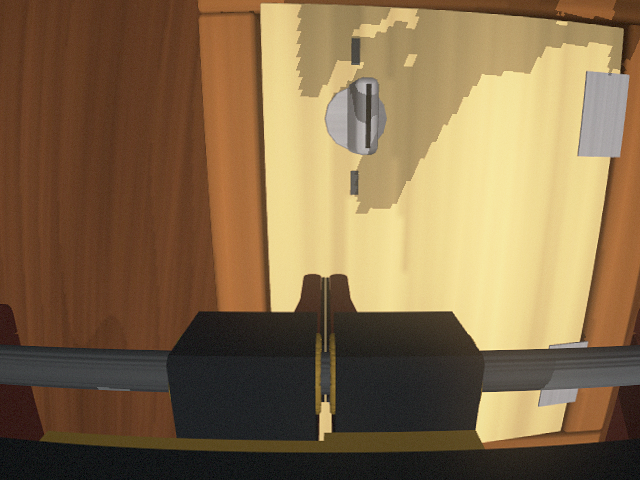

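Both wings are in line with their marks (left: groove near (368,115), marks at (356,50) and (354,183)). The closed fingertips stand over the press spot, so I press in stages.

Call:
{"method": "move_arm", "body": {"deltas": [[255, 0, -0.001, 0.02, 0], [255, 0, -0.001, 0.03, 0], [255, 0, -0.001, 0.037, 0], [255, 0, -0.001, 0.044, 0], [255, 0, -0.001, 0.05, 0]]}}

```text
t: 10.43
ee_pos: [506.5, -44.2, 71.7]
orientation: [-2.007, -2.415, 0.002]
ft_force: [-3.8, -1.2, 5.4]
width: 0.7
```

```bash
python3 - <<'E'
from h import *
d=delta([507.3,-44.1,64],0.188)
E
```

```text
t 10.4333 p [506.5 -44.2  71.7] jaw 0.184 q [-0.11  0.52  1.98 -0.    0.65 -0.29] F [-3.8 -1.2  5.4] M [-0.18  0.67  0.01] w 0.7
delta [-0.0001  0.0008  0.0076] roll -0.004
```

Call:
{"method": "move_arm", "body": {"deltas": [[255, 0, 0, 0.004, 0], [255, 0, 0, 0.007, 0], [255, 0, 0, 0.009, 0], [255, 0, 0, 0.009, 0]]}}

```text
t: 10.77
ee_pos: [506.2, -44.2, 63.7]
orientation: [-2.007, -2.415, 0.002]
ft_force: [-7.3, -1.7, 16.8]
width: 0.2
```

```bash
python3 - <<'E'
from h import *
d=delta([507.3,-44.1,64],0.188)
E
```

```text
t 10.7667 p [506.2 -44.2  63.7] jaw 0.184 q [-0.11  0.53  1.98 -0.    0.63 -0.29] F [-7.3 -1.7 16.8] M [-0.25  1.51  0.01] w 0.2
delta [-0.0001  0.0011 -0.0003] roll -0.004
```

Call:
{"method": "move_arm", "body": {"deltas": [[255, 0, 0, 0.0005, 0], [255, 0, 0, 0.0005, 0], [255, 0, 0, 0.0005, 0], [255, 0, 0, 0.0005, 0], [255, 0, 0, 0.0005, 0]]}}

```text
t: 11.18
ee_pos: [506.2, -44.2, 63.7]
orientation: [-2.007, -2.415, 0.002]
ft_force: [-7.7, -0.8, 17.9]
width: 0.7
```

```bash
python3 - <<'E'
from h import *
d=delta([507.3,-44.1,64],0.188)
im=get_image("scene");cv2.imwrite("pics/s10.png",cv2.resize(im[170:330,190:410],None,fx=3.6,fy=3.6,interpolation=cv2.INTER_CUBIC))
im=get_image("wrist");cv2.imwrite("pics/w10.png",im)
d=delta([507.3,-44.1,64],0.188)
E
```

```text
t 11.1833 p [506.2 -44.2  63.7] jaw 0.184 q [-0.11  0.53  1.98 -0.    0.63 -0.29] F [-7.7 -0.8 17.9] M [-0.28  1.54  0.03] w 0.7
delta [-0.0001  0.0011 -0.0004] roll -0.004
t 11.2833 p [506.2 -44.2  63.7] jaw 0.184 q [-0.11  0.53  1.98 -0.    0.63 -0.29] F [-9.  -2.3 18. ] M [-0.33  1.53  0.  ] w 0.9
delta [-0.0001  0.0011 -0.0003] roll -0.004
```

View pics/s10.png

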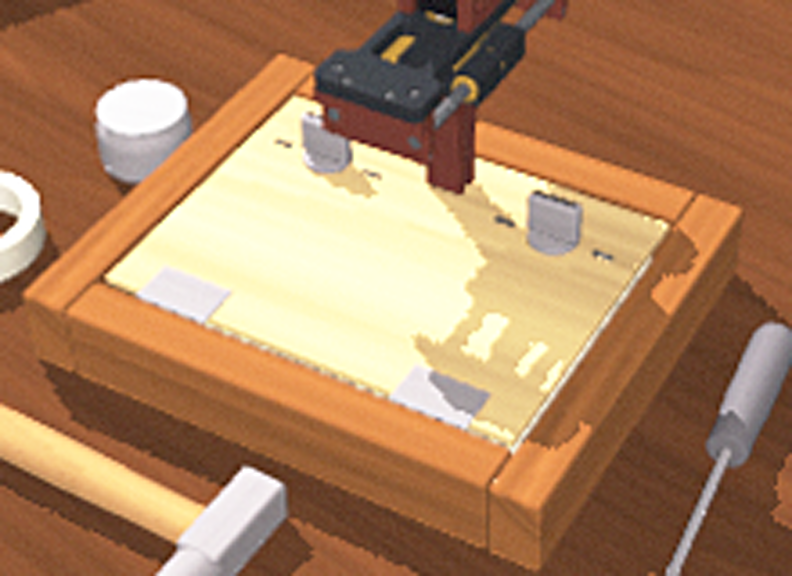

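View pics/w10.png

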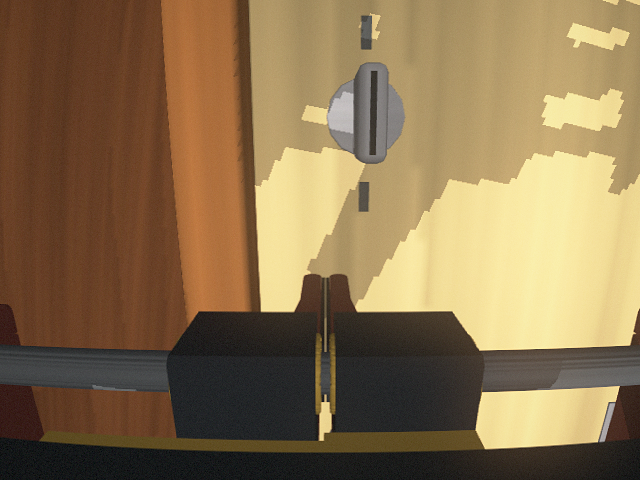

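```bash
python3 - <<'E'
from h import *
print(close_job())
delta([507.3,-44.1,64],0.188)
E
```

```text
the job is handed in; nothing more can be done
None
the job is handed in; nothing more can be done
```

I turned both fasteners into line with their guide marks, pressed the board down flush and handed the job in at about t = 11.3 s while still pressing. The hand-in gave no verdict, so the result below rests on my last checks.

- **Fasteners:** I gripped the left wing and turned it about 1.18 rad clockwise, then the right wing about 1.39 rad anticlockwise. After letting each one go, the wrist picture showed its groove parallel to its marks. I judged this by eye rather than measuring the final angles.
- **Board:** The closed fingertips pressed at the press point down to about 49.7 mm, against 50 mm for flush. The upward force was 17–18 N, steady over the last 0.5 s, and the reading did not move when I pushed 0.5 mm further, so the board is against its firm stop. The scene picture also shows it level with the frame.
- **Bystanders:** The gripper never came near the tools, tape, tin or dish. In the last pictures the hammer, tin, tape and screwdriver look unmoved. The dish was out of view there.
- **Disagreement:** My first estimate of the left wing's position was off by 2–3 mm, because the arm was still settling when the picture was taken. I re-centred from close up before gripping.

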